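Flip the stock tags to match the offcut bins

TASK

Each bin on the tray has a hinged flip tag in front of it; push tags over gently with a fingertip until the tags of the two bins heaped full of pipe offcuts lie fully over to the right with the green face up, and the tags of the other two bins lie fully over to the left with the red face up. Only push: do not pinch the tags, press hard on them or their holders, or shift or pick up any of the loose things standing about.

Things in the scene. Friction and masses are not known exactly. Their poses are not given: they have to be found in the camera images.
- station: Fixed grey steel tray, 270 (x) x 560 (y) x 10 mm, on the bench. Origin at the centre of its underside; x points away from the robot, y to its left. The four tag holders stand in a row along its front (x = -85 mm), the four bins in a row behind them (x = +60 mm), both at y = +195, +65, -65 and -195 mm; a yellow stripe joins each tag to its bin.
- holder_a: Fixed dark base of flip tag A, 86 (x) x 50 (y) x 5 mm, on the tray; which of the four places it has varies. Origin at the centre of its underside, axes as the tray's. It carries the hinge pin, along x, 14 mm above this origin, between two 24 mm high cheeks at x = -37 and +37 mm. Its tag belongs to the bin straight behind it.
- tag_a (a joint): Angle of flip tag A, a 30 g plate, one face red with a white bar, the other green with a white dot. 0 = leaning left (+y), 40 degrees above level, red face up; 0.873 = upright; 1.745 = leaning right (-y), 40 degrees above level, green face up. The hinge is free: past upright the tag drops by its own weight to its rest on that side, so a finger need not follow it there.
- edge_a (a point): Middle of the free edge of flip tag A (plate 60 mm wide along x, 50 mm from pin to edge, 3 mm thick, white edge strip; slick nylon). At rest it is 46 mm above the holder's origin and 38 mm to the side of it, open space below; 53 mm are free between the edges of neighbouring tags that lean towards each other.
- holder_b: Fixed dark base of flip tag B, 86 (x) x 50 (y) x 5 mm, on the tray; which of the four places it has varies. Origin at the centre of its underside, axes as the tray's. It carries the hinge pin, along x, 14 mm above this origin, between two 24 mm high cheeks at x = -37 and +37 mm. Its tag belongs to the bin straight behind it.
- tag_b (a joint): Angle of flip tag B, a 30 g plate, one face red with a white bar, the other green with a white dot. 0 = leaning left (+y), 40 degrees above level, red face up; 0.873 = upright; 1.745 = leaning right (-y), 40 degrees above level, green face up. The hinge is free: past upright the tag drops by its own weight to its rest on that side, so a finger need not follow it there.
- edge_b (a point): Middle of the free edge of flip tag B (plate 60 mm wide along x, 50 mm from pin to edge, 3 mm thick, white edge strip; slick nylon). At rest it is 46 mm above the holder's origin and 38 mm to the side of it, open space below; 53 mm are free between the edges of neighbouring tags that lean towards each other.
- holder_c: Fixed dark base of flip tag C, 86 (x) x 50 (y) x 5 mm, on the tray; which of the four places it has varies. Origin at the centre of its underside, axes as the tray's. It carries the hinge pin, along x, 14 mm above this origin, between two 24 mm high cheeks at x = -37 and +37 mm. Its tag belongs to the bin straight behind it.
- tag_c (a joint): Angle of flip tag C, a 30 g plate, one face red with a white bar, the other green with a white dot. 0 = leaning left (+y), 40 degrees above level, red face up; 0.873 = upright; 1.745 = leaning right (-y), 40 degrees above level, green face up. The hinge is free: past upright the tag drops by its own weight to its rest on that side, so a finger need not follow it there.
- edge_c (a point): Middle of the free edge of flip tag C (plate 60 mm wide along x, 50 mm from pin to edge, 3 mm thick, white edge strip; slick nylon). At rest it is 46 mm above the holder's origin and 38 mm to the side of it, open space below; 53 mm are free between the edges of neighbouring tags that lean towards each other.
- holder_d: Fixed dark base of flip tag D, 86 (x) x 50 (y) x 5 mm, on the tray; which of the four places it has varies. Origin at the centre of its underside, axes as the tray's. It carries the hinge pin, along x, 14 mm above this origin, between two 24 mm high cheeks at x = -37 and +37 mm. Its tag belongs to the bin straight behind it.
- tag_d (a joint): Angle of flip tag D, a 30 g plate, one face red with a white bar, the other green with a white dot. 0 = leaning left (+y), 40 degrees above level, red face up; 0.873 = upright; 1.745 = leaning right (-y), 40 degrees above level, green face up. The hinge is free: past upright the tag drops by its own weight to its rest on that side, so a finger need not follow it there.
- edge_d (a point): Middle of the free edge of flip tag D (plate 60 mm wide along x, 50 mm from pin to edge, 3 mm thick, white edge strip; slick nylon). At rest it is 46 mm above the holder's origin and 38 mm to the side of it, open space below; 53 mm are free between the edges of neighbouring tags that lean towards each other.
- bin_full_1: Fixed blue open bin, 100 x 100 x 48 mm, heaped full with six pipe offcuts (about 80 mm high over all); in which of the four places it stands varies. Origin at the centre of its underside.
- bin_full_2: Fixed blue open bin, 100 x 100 x 48 mm, heaped full with six pipe offcuts (about 80 mm high over all); in which of the four places it stands varies. Origin at the centre of its underside.
- bin_single: Fixed blue open bin, 100 x 100 x 48 mm, with a single pipe offcut on its floor: not full; in which of the four places it stands varies. Origin at the centre of its underside.
- bin_empty: Fixed blue open bin, 100 x 100 x 48 mm, with nothing in it: not full; in which of the four places it stands varies. Origin at the centre of its underside.
- gas_cup_mid (a point): Centre of a loose pink ceramic gas cup, 23 mm across, 38 mm high, standing on the tray between tags and bins; a bystander.
- short_tube_mid (a point): Centre of a loose pale steel tube, 85 mm long, 25 mm across, lying along y on the tray between tags and bins; a bystander.
- paint_marker_mid (a point): Centre of a loose red and white paint marker, 134 mm long, 17 mm across, lying on the bench to the left of the tray; a bystander.
- tape_measure_mid (a point): Centre of a loose yellow tape measure, 32 x 80 x 62 mm, standing on the bench to the right of the tray; a bystander.

How it is judged:
By the outcome, as a careful person would: the job done as asked, in the order asked, and still so for the second after the job is handed in, with the robot touching nothing.
It also fails if it takes over 54 s, if anything falls off the work surface, if the arm or the gripper's body presses on something with over 40 N, if the wrist force passes 120 N, or if a joint passes its speed limit or range.

ROBOT

A 6-joint arm with a two-finger parallel gripper is mounted at the origin on a cart in front of the work surface, level with it; the furniture and walls round the work are solid. World frame = base frame: x ahead of the robot, y to its left, z up, the work surface at z = 0. Lengths are in mm, angles in rad, forces in N, time in s.
With the tool pointing down it reaches from about 325 to 875 mm from the base axis. Payload 4.4 kg.
Tool frame: the origin (TCP) lies on the centre line of the jaws, within the pads' length; the fingertips stand ahead of it and the grasp point (between the pads) lies 6 mm ahead of it (ctrl.tcp_to_tips is the z of the fingertips in the tool frame, in mm); z points along the fingers, y is the direction in which the jaws open and shut (so a half turn about z gives the same grasp; the last joint's range is limited). The gripper opens to 85 mm and grips with 20 to 120 N. Pads are 22 mm wide; open, the fingers measure 114 mm over their backs; the gripper's body (76 mm by 85 mm) begins 54 mm behind the grasp point. The pads swing forward as they close: fully open they stand 13 mm farther back than shut.
Start: joints at [1.087, 0.207, 1.542, -0, 1.393, -0.15], TCP at [188.4, 543.261, 256.282] pointing down, gripper open.
Joint ranges: [-2.73, 2.73], [-0.86, 2.22], [0.23, 2.46], [-1.11, 4.25], [0.08, 2.63], [-2.82, 2.82]. Speed limits (rad/s): [2.79, 2.79, 3.14, 3.14, 3.14, 3.14].

INTERFACE

Orientations are given as a 3x3 rotation matrix whose columns are the frame's x, y, z axes.
In Python, from plant import ctrl, sensors, optics gives the robot as it stands. Calls block until the motion is done:
- ctrl.move_ptp(position, orientation): joint-space move of the TCP to a pose.
- ctrl.move_l(position, rot=None, vel=150, threshold=None): straight line of the TCP; rot=None keeps the orientation; vel is the mean speed in mm/s. With threshold (N) it stops when the force on the tool has changed by that much, and returns True; else False.
- ctrl.set_joints(angles): joint-space move.
- ctrl.gripper_to(opening, force=None): finger opening in mm; force is the grip in N (None keeps the last); returns when the fingers have stopped.
- ctrl.hold(seconds).
- ctrl.solve_ik(position, orientation): joint angles nearest the present ones, or None.
- sensors.read_state(): the state.
- optics.grab_frame(name): name is "side" or "top" or "wrist"; returns (picture, depth): 384x512x3 uint8, red, green, blue; 384x512 float32, mm along the optical axis (not along the pixel's ray), 0 where there is no reading.
- optics.camera_params(name): a dict with "mtx" (3x3 intrinsics, pixels), "R" (3x3) and "t" (3): a world point X has camera coordinates R X + t; the wrist camera has in their place "T_tool_cam" (4x4, takes a point from camera to tool coordinates, whose origin is the TCP and whose axes are the flange's). Camera axes: x right, y down, z forward; pixel columns grow to the right and rows downward; lengths in mm; the calibration is good to about 2 mm. A picture is of the moment at which its call begins: read the wrist's pose just before it. camera_params takes no time and is no camera call.
A pose or a line that the arm cannot do raises ctrl.MotionError and nothing moves.
- ctrl.finish_job(): hands the job in, once; it reports no verdict.
The state is a dict: "t": time; "q": joint angles; "qvel": joint speeds; "tau": joint torques, N m; "eef_pos": TCP position; "eef_rot": TCP orientation; "force": force on the tool from outside, world axes, zero at the start; "wrist_torque": the same for the moment, N m; "grip_width": finger opening in mm.
Only numpy, scipy, OpenCV 4.12 (cv2) and the standard library are available. Lean on these libraries where they do the work, as an engineer would, in place of code of your own. Each camera call takes 0.05 s, during which the arm holds its last target. There are 200 camera calls.

## Working session

There is one attempt and no reset: what is moved stays moved. The work goes in short steps, each a Python script; the robot and the scene stay as the last script left them, time stands still between calls to the robot, and variables do not carry over. Pictures are saved under pics/ and viewed, about 8 in all and at most 12, crops included, and the job is handed in when it is done.

```bash
ls; mkdir -p pics
python3 - <<'E'
from plant import ctrl, sensors, optics
import cv2, numpy as np
for n in ("top","side"):
    p,d=optics.grab_frame(n); cv2.imwrite(f"pics/{n}0.png",cv2.resize(p[:,:,::-1],(800,600),interpolation=cv2.INTER_CUBIC)); np.savez(f"{n}0.npz",p=p,d=d)
    c=optics.camera_params(n); print(n,c)
s=sensors.read_state(); print(s["t"],s["eef_rot"],s["grip_width"],ctrl.tcp_to_tips)
E
```

```text
pics
top {'mtx': array([[371.55400735,   0.        , 258.29788733],
       [  0.        , 371.55400735, 192.87302092],
       [  0.        ,   0.        ,   1.        ]]), 'R': array([[-0.01817516, -0.99977469,  0.01096513],
       [-0.9819381 ,  0.01578304, -0.18854303],
       [ 0.18832748, -0.01419388, -0.98200371]]), 't': array([  19.42015809,  590.03323394, 1141.8198546 ])}
side {'mtx': array([[451.50996007,   0.        , 253.65821034],
       [  0.        , 451.50996007, 196.93944242],
       [  0.        ,   0.        ,   1.        ]]), 'R': array([[-0.99197457, -0.12641859, -0.00218797],
       [-0.06919867,  0.55730476, -0.82741945],
       [ 0.10582057, -0.82062766, -0.56158014]]), 't': array([ 582.01363212,   81.12884214, 1541.61928704])}
0.1 [[-9.44820797e-01  3.27586192e-01 -9.73847642e-04]
 [ 3.27587493e-01  9.44819006e-01 -1.86555070e-03]
 [ 3.08981114e-04 -2.08163140e-03 -9.99997786e-01]] 85.75802411881725 25.0
```

View pics/top0.png

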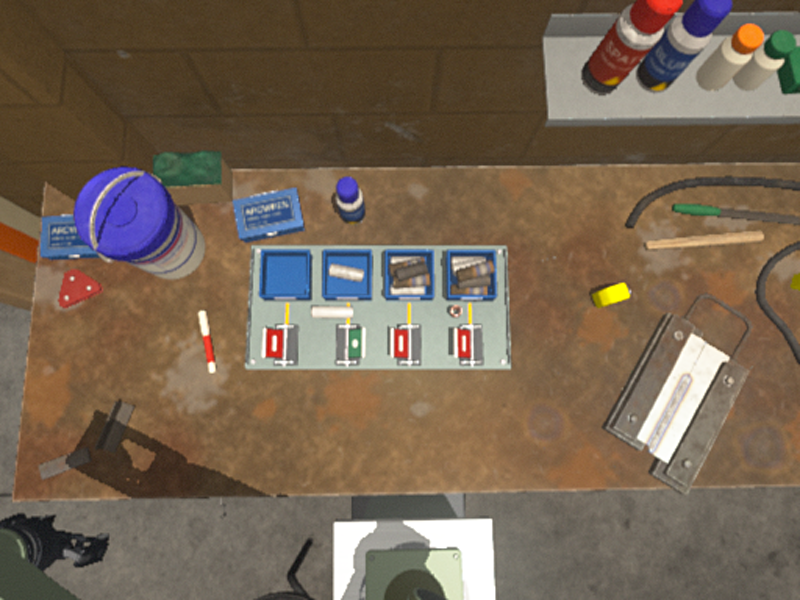

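View pics/side0.png

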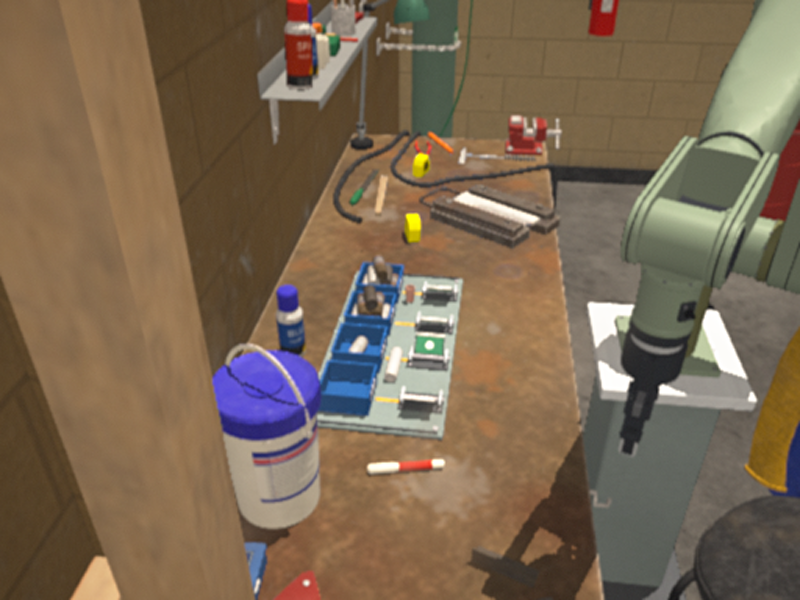

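The top view, with left as +y, shows the bins from left to right at about (285,275), (347,275), (409,275) and (470,275): empty, single, heaped, heaped. The tags show red, green, red, red. The second therefore has to go left, and the third and fourth right. Next I'll find the tray and check these readings against depth.

```bash
cat > h.py <<'E'
from plant import ctrl, sensors, optics
import cv2, numpy as np
def ray(c,uv,z):
    k=np.linalg.inv(c["mtx"]); d=c["R"].T@(k@np.r_[uv,1]); o=-c["R"].T@c["t"]
    return o+d*(z-o[2])/d[2]
E
python3 - <<'E'
from h import *
c=optics.camera_params("top"); f=np.load("top0.npz"); p,d=f["p"],f["d"]
C=np.array([ray(c,np.array(u)*.64,10)[:2] for u in [(250,246),(507,247),(246,369),(510,369)]])
print(C.round(1), C.mean(0)); print("LR edge",C[2]-C[0],C[3]-C[1],"front/back",C[0]-C[1],C[2]-C[3])
v,u=np.mgrid[:384,:512]; P=np.stack([(u-c["mtx"][0,2])*d/c["mtx"][0,0],(v-c["mtx"][1,2])*d/c["mtx"][1,1],d],-1)
W=(P-c["t"])@c["R"]
o=C.mean(0)
m=(abs(W[...,0]-o[0])<170)&(abs(W[...,1]-o[1])<320)&(W[...,2]>6)&(W[...,2]<14)&(d>0)
pts=W[m][:,:2].astype(np.float32); print("tray rect",cv2.minAreaRect(pts), np.percentile(pts,[.3,99.7],axis=0))
for y in (195,65,-65,-195):
    m=(abs(W[...,0]-o[0]-60)<40)&(abs(W[...,1]-o[1]-y)<40)&(d>0); 
    print(y,"bin z pct",np.percentile(W[m][:,2],[10,50,90,98]).round())
    m=(abs(W[...,0]-o[0]+85)<28)&(abs(W[...,1]-o[1]-y)<55)&(d>0)&(W[...,2]>44); print("  tag edge pts",m.sum(),W[m].mean(0).round(1), W[m][:,2].max().round())
cv2.imwrite("pics/top_crop.png",cv2.resize(p[150:245,150:335,::-1],None,fx=4.3,fy=4.3,interpolation=cv2.INTER_CUBIC))
E
```

```text
[[ 727.2  340.8]
 [ 716.6 -219.8]
 [ 460.4  340.7]
 [ 450.8 -212.3]] [588.75133964  62.3713115 ]
LR edge [-2.66791046e+02 -7.96985116e-02] [-265.73642969    7.46067807] front/back [ 10.66074826 560.59295658] [  9.60613208 553.05258   ]
tray rect ((590.5665283203125, 62.272705078125), (336.1032409667969, 639.3736572265625), 0.5005977153778076) [[ 454.95843823 -217.640495  ]
 [ 744.57189648  343.32515747]]
195 bin z pct [10. 13. 17. 58.]
  tag edge pts 105 [507.3 288.2  51.7] 62.0
65 bin z pct [11. 15. 40. 43.]
  tag edge pts 101 [504.4  99.9  51.6] 61.0
-65 bin z pct [38. 62. 87. 90.]
  tag edge pts 99 [504.5  28.9  52. ] 60.0
-195 bin z pct [36. 63. 88. 90.]
  tag edge pts 95 [ 503.8 -101.2   52.5] 63.0
```

View pics/top_crop.png

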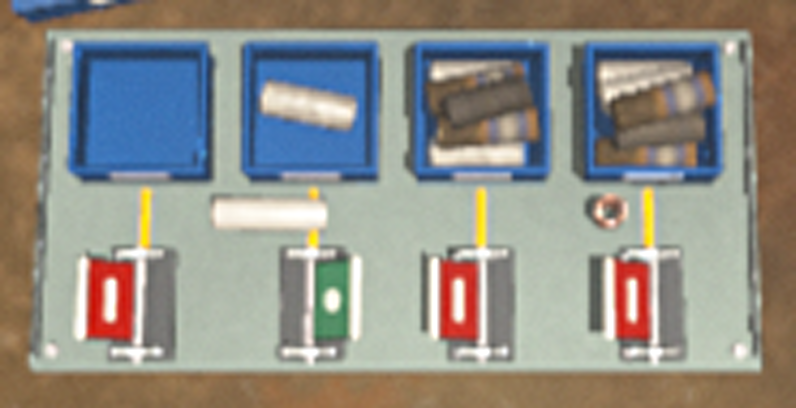

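The picture agrees with depth. The bins are empty, single (about 40 mm high), then two heaped ones (88–90 mm). The tags are red, green, red, red. Tray centre is about (589, 62), yaw about 0.018, and the tag edges are where I expected. Now I'll shut the gripper and move above the gap to the left of tag 4.

```bash
cat >> h.py <<'E'
O=np.array([588.8,62.4]); yaw=-0.018
c_,s_=np.cos(yaw),np.sin(yaw)
X=np.array([c_,s_,0]); Y=np.array([-s_,c_,0]); Z=np.array([0,0,1.])
RA=np.column_stack([Y,X,-Z]); RB=np.column_stack([-Y,-X,-Z])
def at(y,ztip): return np.r_[O+X[:2]*-85+Y[:2]*y, ztip+ctrl.tcp_to_tips]
def st(m=""): 
    s=sensors.read_state(); print(m,round(s["t"],2),s["eef_pos"].round(1) if hasattr(s["eef_pos"],"round") else s["eef_pos"],np.round(s["force"],1),round(s["grip_width"],1))
E
python3 - <<'E'
from h import *
q={n:ctrl.solve_ik(at(-130,140),R) for n,R in (("A",RA),("B",RB))}
print({n:None if v is None else np.round(v,2) for n,v in q.items()})
ctrl.gripper_to(0,20); print(ctrl.tcp_to_tips); st()
best=min((abs(v[5]),n) for n,v in q.items() if v is not None)[1]; print(best)
R=RA if best=="A" else RB
ctrl.move_ptp(at(-130,140),R); st("above")
p,d=optics.grab_frame("wrist"); cv2.imwrite("pics/w1.png",p[:,:,::-1])
E
```

```text
{'A': array([-0.3 ,  0.16,  1.8 , -0.  ,  1.18, -0.28]), 'B': None}
25.0
 0.87 [188.4 543.3 256.3] [-0.2 -1.5 -0.4] 0.0
A
above 3.32 [501.7 -65.3 165.1] [-0.2 -0.3 -1.3] -0.1
```

View pics/w1.png

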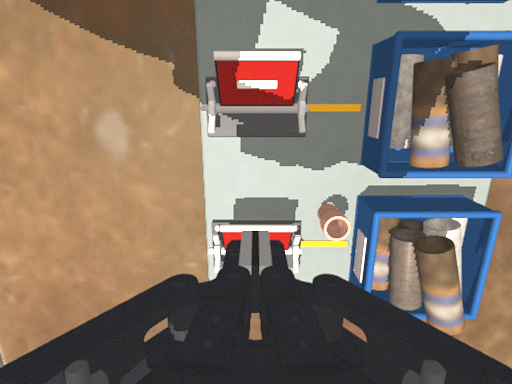

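The wrist view (up is +y) shows the shut fingertips at column 257. That lines up with the middle of tag 4 (columns 215–300), which still shows red. The gas cup at (333,222) is well clear in x. I'll push tag 4 to the right now.

```bash
cat >> h.py <<'E'
def push(y0,y1):
    h=ctrl.move_l(at(y0,100),vel=150); 
    if ctrl.move_l(at(y0,47),vel=70,threshold=6): st("HIT down"); ctrl.move_l(at(y0,110)); return
    st("down"); hit=ctrl.move_l(at(y1,47),vel=50,threshold=8); st(f"pushed hit={hit}")
    if not hit: ctrl.move_l(at(y1,100),vel=100)
E
python3 - <<'E'
from h import *
push(-130,-203); st("up")
p,d=optics.grab_frame("top"); cv2.imwrite("pics/t2.png",cv2.resize(p[150:260,150:335,::-1],None,fx=4.3,fy=4.3))
E
```

```text
down 4.69 [501.8 -66.2  72.2] [ 0.6 -0.1 -0.8] -0.4
pushed hit=False 6.3 [ 500.1 -138.8   72. ] [ 0.4 -0.9 -0.3] 0.2
up 6.98 [ 499.9 -138.8  124.8] [-0.3  0.5 -0.3] -0.2
```

View pics/t2.png

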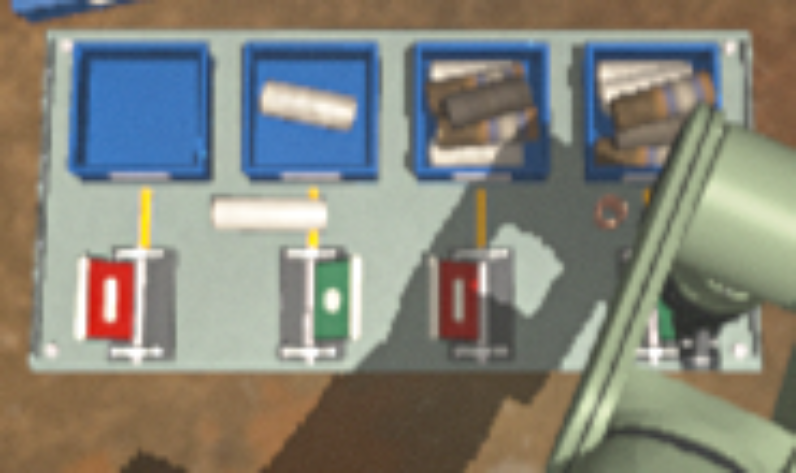

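Tag 4 has gone over: green shows right of the pin at about (665,315). I'll do tag 2 to the left next, then tag 3 to the right.

Run:
```python
from h import *
push(0,73); push(0,-73); st("up")
ctrl.move_l(at(-73,170)); ctrl.move_ptp([330,300,300],sensors.read_state()["eef_rot"]); st("away")
for n,sl in (("top",np.s_[150:260,150:335]),("side",np.s_[150:300,180:330])):
    p,d=optics.grab_frame(n); im=p[sl][:,:,::-1]; cv2.imwrite(f"pics/{n}3.png",cv2.resize(im,None,fx=4,fy=4,interpolation=cv2.INTER_CUBIC))
```

```text
down 9.44 [504.2  63.9  72.3] [0.2 0.2 0.3] -0.1
pushed hit=False 11.05 [505.1 136.7  72. ] [-0.5 -0.5 -0.7] -0.0
down 13.28 [504.2  63.9  72.3] [ 0.4  0.7 -0.2] -0.0
pushed hit=False 14.88 [502.5  -8.8  72. ] [-0.3  0.3  0.2] 0.2
up 15.57 [502.1  -9.  124.8] [-0.3 -0.1 -0.3] -0.1
away 17.57 [330.3 299.4 299.3] [ 0.  -0.5 -0.2] 0.1
```

View pics/top3.png

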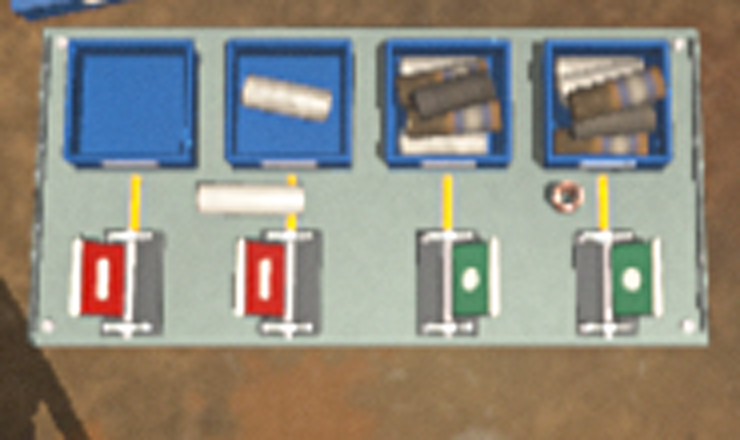

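View pics/side3.png

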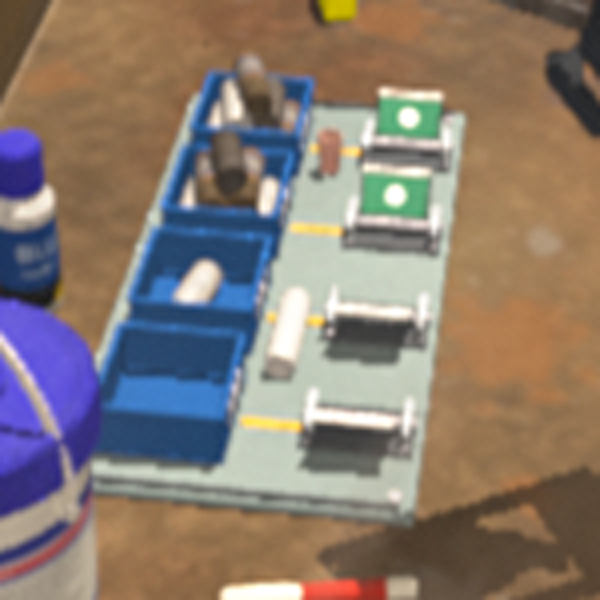

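Both views show the tags as red, red, green, green, each fully over. The green ones, at (472,280) and (632,278) in the top crop, stand in front of the heaped bins. The cup and the tube haven't moved and the arm is clear.

```bash
python3 -c "
from h import *
ctrl.finish_job(); st('done')"
```

```text
the job is handed in; nothing more can be done
the job is handed in; nothing more can be done
```

The tags of the two bins heaped with pipe offcuts (third and fourth from the left) now lie to the right, green up. The empty bin's tag and the single-offcut bin's tag lie to the left, red up. The job is handed in.

- **Moves:** With the gripper shut, I pushed tag 4 to the right, tag 2 to the left and tag 3 to the right. Tag 1 was already correct, so I left it alone.
- **Forces and time:** No push tripped the 8 N stop, and the force readings after each move were about 1 N or less. The arm's clock was about 17.6 s of the 54 s allowed.
- **Last checks:** The final top and side pictures show all four tags fully over on the right sides. The gas cup and short tube are where they were, and the arm is well clear. The paint marker and tape measure are only partly in those crops, so I didn't check them closely, but the fingers came down only between the tags. No check failed or disagreed.

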